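Cover a vacuum chamber and hold a transfer rod through both bushings

TASK

Set the loose hubbed cover onto the open vacuum chamber so that it sits fully home and level on the rim (lower it on, do not drop it) and let go of it. Then take the knobbed transfer rod out of its stand and thread it, tip down, through the bushing in the cover's hub and on through the second bushing inside the chamber below. Finish while still holding the rod there: upright and still, its tip clearly out below the lower bushing and its knob about a centimetre above the hub, not resting on it; leave everything else on the bench where it is.

Things in the scene. Friction and masses are not known exactly. Their poses are not given: they have to be found in the camera images.
- chamber: Round steel vacuum chamber bolted to the bench, open at the top; never moves. Top flange 122 mm across and 14 mm thick, inner bore 81 mm, rim 95 mm above the bench, inner floor 8 mm above the bench. Three flanged side ports, all below the rim, reach up to 100 mm from the axis. Origin: on the axis at bench level; z up.
- chamber_rim (a point): Centre of the chamber's mouth, on its axis in the plane of the rim, 95 mm above the bench. The flat rim carries the cover.
- lower_bushing (a point): Centre of the top face of the lower bushing: a fixed brass ring on the chamber's axis, on three spokes inside it. Hole 16 mm, 15 mm long; its top lies 35 mm and its bottom 50 mm below the rim. Hidden once the cover is on.
- cover: Loose aluminium cover, 0.3 kg, right way up on the bench: disc 110 mm across, 8 mm thick; under it a spigot 76 mm across, 6 mm deep (fits the 81 mm bore); on it a central hub, 32 mm across, 30 mm tall, to grip it by, with a 15.5 mm hole right through. Origin: on the axis at the spigot's underside; z up; disc +6 to +14 mm, hub top +44 mm. Seated, the origin is 6 mm below chamber_rim.
- cover_bushing (a point): Centre of the hub's top face, the mouth of the cover's bushing: 15.5 mm hole, straight through (38 mm long). Seated, it lies 38 mm above the chamber rim, in line with the lower bushing to about 2.5 mm.
- rod: Steel transfer rod, 0.16 kg, 160 mm long, upright, tip down, in one of the stand's two holes (may lean 1 degree): shaft 12 mm thick, 118 mm long, its last 8 mm tapering to 5 mm; above it a round knurled knob, 22 mm thick, 42 mm tall, to grip it by. Origin: at the tip (5 mm above the bench at the start), on the axis; z along the rod to the knob, which spans +118 to +160 mm.
- rod_tip (a point): The rod's lower end, on its axis (same point as the rod's origin).
- rod_shoulder (a point): Underside of the rod's knob, on the axis, 118 mm from the tip.
- stand: White plastic block bolted to the bench, 60 x 150 x 50 mm, with two 13.4 mm holes 45 mm deep, 80 mm apart along its long (y) axis. One holds the rod, the other a stud. Origin: centre of its underside; z up. It may be on either side of the chamber, with the cover on the other side.
- stud: Bystander: plain steel stud without knob, 12 mm thick, 90 mm long, upright in the stand's other hole. Leave it.
- gasket: Bystander: flat copper ring 82 mm across, 4 mm thick, on the bench beside the chamber. Leave it.
- blank: Bystander: plain steel blank flange without hub, 90 mm across, 13 mm thick. Leave it.
- wrench: Bystander: steel wrench 170 mm long, flat on the bench. Leave it.
- bolt_tray: Bystander: blue open tray of bolts, 100 x 140 x 35 mm. Leave it.
- stage: Bystander: round sample stage on three posts, 96 mm across, 102 mm tall. Leave it.
- hexkey: Bystander: dark L-shaped hex key, 110 mm long, on a paper wipe. Leave it.
Not all that is in view belongs to the job. There is more than one size of the rod; the job needs the smallest.

How it is judged:
By the outcome, as a careful person would: the job done as asked, in the order asked, and still so for the second after the job is handed in, while the arm keeps its last pose, push and grip.
It also fails if it takes over 59 s, if anything falls off the work surface, if the arm or the gripper's body presses on something with over 40 N, if the wrist force passes 120 N, or if a joint passes its speed limit or range.

ROBOT

A 7-joint arm with a two-finger parallel gripper is mounted at the origin on the work surface. World frame = base frame: x ahead of the robot, y to its left, z up, the work surface at z = 0. Lengths are in mm, angles in rad, forces in N, time in s.
With the tool pointing down it reaches from about 400 to 875 mm from the base axis. Payload 4.4 kg.
Tool frame: the origin (TCP) lies at the very end of the fingers, on their centre line; the grasp point (between the pads) lies 19 mm behind it; z points along the fingers, y is the line along which they close (so a half turn about z gives the same grasp; the last joint's range is limited). The gripper opens to 85 mm and grips with 20 to 120 N. Pads are 22 mm wide; open, the fingers measure 114 mm over their backs; the gripper's body (76 mm by 85 mm) begins 54 mm behind the grasp point. The pads swing forward as they close: fully open they stand 13 mm farther back than shut.
Start: joints at [1.229, 0.628, 0.038, 1.517, -0.027, 0.996, -0.02], TCP at [177.035, -625.441, 192.213] pointing down, gripper open.
Joint ranges: [-3.06, 3.06], [-0.37, 2.12], [-1.25, 1.32], [0.18, 2.47], [-1.1, 4.24], [0.23, 1.98], [-2.94, 2.94]. Speed limits (rad/s): [2.57, 2.57, 3.14, 3.14, 3.14, 3.14, 3.14].

INTERFACE

Orientations are given as [roll, pitch, yaw] about the fixed x, y, z axes, in that order (R = Rz(yaw) Ry(pitch) Rx(roll)).
In Python, from cell import monitor, viewer, workorder gives the robot as it stands.
- The arm moves only by the tool arm_command, never from a script. Its argument "series" is one flat list of numbers, 5 for each row, row after row: the opening in per cent of the stroke, from 0 (shut) to 100 (fully open), then the shift along the tool's x, y, z in cm, then the turn about the tool's z in degrees. In form: [claw, x, y, z, roll, claw, x, y, z, roll, ...]. A call has exactly 5 rows; each row is the pose to reach, as a shift and turn from the pose commanded when the call began, along the tool's axes at that moment; what a row does not reach only later rows make up. A row lasts 1/12 s, in which the tool goes at most 41.7 mm and 7.16 degrees, less where a joint would pass 70% of its speed; a pose out of reach is approached as far as the arm can. A call with a gripper value outside its range is refused whole. The fingers move at their own pace and stop on an object; the grip force is fixed at half the most. Time passes only in rows, so rows that repeat a pose let the fingers close, or fill a call up. It gives the time, the measured TCP pose, the force, the opening and the grip force at its end, in the units of the state.
- monitor.read_state(): the state, without advancing time (a new reading comes with each control period).
- viewer.get_image(name): name is "side" or "top"; returns (picture, depth): 480x640x3 uint8, red, green, blue; 480x640 float32, mm along the optical axis (not along the pixel's ray), 0 where there is no reading.
- viewer.camera_model(name): a dict with "mtx" (3x3 intrinsics, pixels), "dist_coeffs" ([k1, k2, p1, p2, k3] as OpenCV has them; the pictures are not rectified), "R" (3x3) and "t" (3): a world point X has camera coordinates R X + t. Camera axes: x right, y down, z forward; pixel columns grow to the right and rows downward; lengths in mm; the calibration is good to about 2 mm. A picture is of the moment at which its call begins. camera_model takes no time and is no camera call.
- workorder.finish_job(): hands the job in; it is judged then, once.
The state is a dict: "clock": time; "qpos": joint angles; "qd": joint speeds; "tau": joint torques, N m; "eef_pos": TCP position; "tool_rot": TCP orientation; "force": force on the tool from outside, world axes, zero at the start; "torque": the same for the moment, N m; "width": finger opening in mm; "gripper_force": force on a finger pad.
Only numpy, scipy, OpenCV 4.12 (cv2) and the standard library are available. Lean on these libraries where they do the work, as an engineer would, in place of code of your own. Each camera call takes 0.05 s, during which the arm holds its last target. There are 200 camera calls.

## Working session

There is one attempt and no reset: what is moved stays moved. The work goes in short steps, Python scripts to look and compute and a tool call to move; the robot and the scene stay as the last step left them, time stands still between calls to the robot, and variables do not carry over. Pictures are saved under pics/ and viewed, at most 10 in all, crops included, and the job is handed in when it is done.

Besides the shell and the picture viewer there is one more tool, called after "Call:" by a JSON object that holds its "name" and its "arguments". arm_command: Moves the arm, as the interface text tells. Its arguments: {"type":"object","properties":{"series":{"type":"array","items":{"type":"number"}}},"required":["series"]}

```bash
ls; mkdir -p pics; python3 - <<'E'
from cell import monitor, viewer
import cv2,numpy as np
s=monitor.read_state(); print({k:np.round(v,3).tolist() for k,v in s.items()})
for n in ("side","top"):
    im,d=viewer.get_image(n); cv2.imwrite(f"pics/{n}0.png",im[...,::-1]); np.save(f"pics/{n}0.npy",d)
    c=viewer.camera_model(n); print(n,{k:np.round(v,4).tolist() for k,v in c.items()}, (d>0).mean())
E
```

```text
pics
{'clock': 0.0, 'qpos': [1.229, 0.629, 0.038, 1.518, -0.027, 0.996, -0.02], 'qd': [0.002, 0.002, -0.001, -0.0, 0.001, -0.0, -0.0], 'tau': [-0.0, -56.34, 1.227, -19.344, 0.011, 0.011, 0.0], 'eef_pos': [176.816, -624.756, 191.284], 'tool_rot': [-3.14, 0.0, 0.276], 'force': [0.846, -0.66, -0.04], 'torque': [0.047, 0.017, -0.022], 'gripper_force': 0.0, 'width': 85.512}
side {'mtx': [[479.4074, 0.0, 315.0533], [0.0, 479.4074, 243.7979], [0.0, 0.0, 1.0]], 'dist_coeffs': [-0.0569, 0.0, 0.0, 0.0, 0.0], 'R': [[-0.7033, -0.7108, -0.0089], [-0.4973, 0.501, -0.7083], [0.5079, -0.4937, -0.7059]], 't': [409.8275, 309.6449, 970.0583]} 0.9959049479166666
top {'mtx': [[577.6086, 0.0, 322.0817], [0.0, 577.6086, 240.6644], [0.0, 0.0, 1.0]], 'dist_coeffs': [-0.0744, 0.0, 0.0, 0.0, 0.0], 'R': [[0.019, -0.9997, -0.013], [-0.9987, -0.0184, -0.0477], [0.0474, 0.0139, -0.9988]], 't': [48.8151, 521.2544, 1356.8302]} 0.9959928385416666
```

View pics/top0.png

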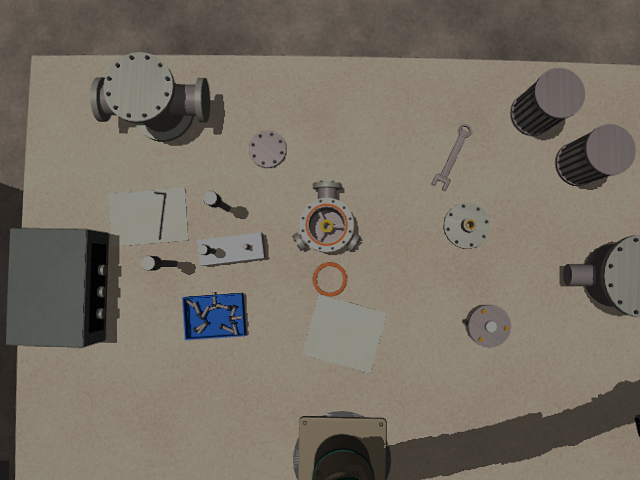

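View pics/side0.png

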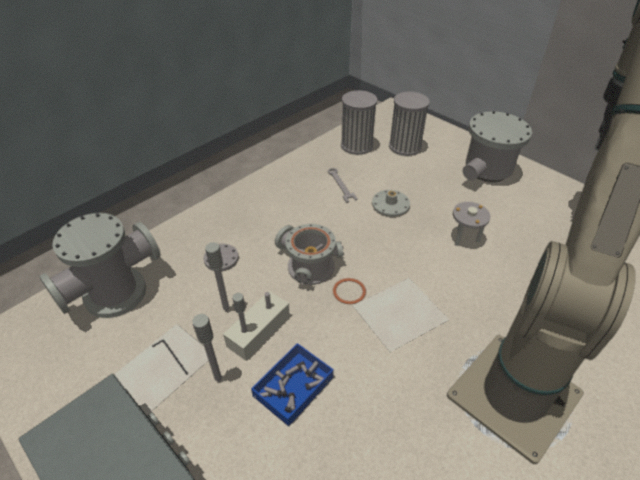

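Top view: the chamber is at (327,224). The cover, with a hub on a bolted disc, is at (467,226). The rod in the white stand has its knob at (208,250), and the stud is at (248,246).

Could be taken for the rod: free-standing tall rods at (212,199) and (150,263), which are larger, and the stud at (248,246). I choose (208,250), the short one in the stand.

Could be taken for the cover: the blank at (268,149), the stage at (489,326) and the far chamber lid. I choose (467,226), which has a hub and lies low.

```bash
cat > h.py <<'E'
import numpy as np, cv2
from scipy.optimize import least_squares
from cell import viewer, monitor
def cam(n):
    c=viewer.camera_model(n); return [np.array(c[k],float) for k in("mtx","dist_coeffs","R","t")]
def cloud(n,d):
    K,D,R,t=cam(n); v,u=np.mgrid[:480,:640]
    p=cv2.undistortPoints(np.stack([u,v],-1).reshape(-1,1,2).astype(float),K,D).reshape(480,640,2)
    X=np.concatenate([p*d[...,None],d[...,None]],-1)
    return (X-t)@R
def ray(n,uv,z):
    K,D,R,t=cam(n); p=cv2.undistortPoints(np.array([[uv]],float),K,D)[0,0]
    w=R.T@np.array([*p,1]); o=-R.T@t; return o+w*(z-o[2])/w[2]
def proj(n,X):
    K,D,R,t=cam(n); return cv2.projectPoints(np.atleast_2d(np.array(X,float)),cv2.Rodrigues(R)[0],t,K,D)[0].reshape(-1,2)
def band(P,c,r,z0,z1):
    m=(np.hypot(P[...,0]-c[0],P[...,1]-c[1])<r)&(P[...,2]>z0)&(P[...,2]<z1); return m
def circ(m,n,z):
    "mask -> enclosing outline ellipse centre -> plane z"
    cs,_=cv2.findContours(m.astype(np.uint8),cv2.RETR_EXTERNAL,cv2.CHAIN_APPROX_NONE)
    k=max(cs,key=cv2.contourArea)[:,0]
    W=np.array([ray(n,q,z)[:2] for q in k.astype(float)])
    f=least_squares(lambda x:np.hypot(*(W-x[:2]).T)-x[2],[*W.mean(0),W.std()],loss="soft_l1")
    return f.x
E
python3 - <<'E'
from h import *
d=np.load("pics/top0.npy");P=cloud("top",d);ds=np.load("pics/side0.npy");Q=cloud("side",ds)
A={"rim":((327,224),95,75,88,102),"disc":((467,226),14,65,9,20),"hub":((469,225),44,25,38,50),"knob":((205,249),165,22,155,172),"stud":((247,246),95,20,85,102)}
for k,(uv,z,r,a,b) in A.items():
    c=ray("top",uv,z)
    for n,PP in(("top",P),("side",Q)):
        m=band(PP,c,r,a,b)
        try: print(k,n,m.sum(),circ(m,n,z).round(1),np.median(PP[m],0).round(1))
        except Exception as e: print(k,n,m.sum(),"fail")
# tall rods height, knob tops
for uv in [(208,199),(148,262),(205,249),(467,226),(455,155),(489,326)]:
    print(uv,P[uv[1],uv[0]].round(0), ray("top",uv,0).round(0))
print("bench z",np.median(P[300:310,400:440,2]),np.median(Q[340:350,500:510,2]))
im=cv2.imread("pics/top0.png");a=cv2.resize(im[180:320,130:280],None,fx=2.6,fy=2.6,interpolation=3);b=cv2.resize(im[180:320,410:520],None,fx=2.6,fy=2.6,interpolation=3)
cv2.imwrite("pics/c1.png",np.hstack([a,b]))
E
```

```text
rim top 1291 [553.3  48.2  59.8] [553.1  48.2  95. ]
rim side 942 [548.9  47.4  61.5] [545.3  51.2  94.7]
disc top 1422 [ 564.3 -284.2   54.2] [ 563.1 -282.1   13.8]
disc side 627 [ 562.  -285.6   54.1] [ 553.2 -276.5   14. ]
hub top 119 [ 563.8 -284.2   15.1] [ 563.8 -283.9   42.9]
hub side 75 [ 561.5 -284.1   16.7] [ 561.2 -283.4   43.9]
knob top 94 [490.4 309.6  10.7] [490.6 310.1 164. ]
knob side 107 [484.9 309.7  12.3] [485.7 309.5 164.1]
stud top 25 [501.8 230.3   5.5] [501.3 229.7  94. ]
stud side 30 [497.5 230.4   6.7] [499.  229.9  94.2]
(208, 199) [591. 289. 218.] [617. 336.   0.]
(148, 262) [461. 410. 215.] [462. 478.   0.]
(205, 249) [491. 305. 162.] [496. 340.   0.]
(467, 226) [ 559. -277.   46.] [ 562. -288.    0.]
(455, 155) [ 733. -257.    5.] [ 734. -259.    0.]
(489, 326) [ 334. -315.  103.] [ 324. -343.    0.]
bench z -0.4908890201891257 164.97985604580896
```

View pics/c1.png

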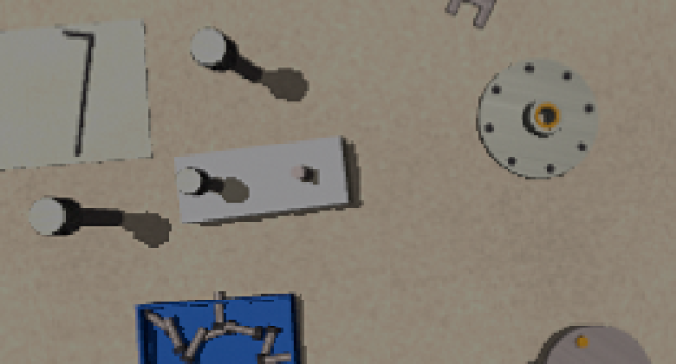

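The crop confirms both choices. The cover has a brass-bushed hub at top-image (469,225). The smallest rod is the one in the stand, knob at (205,249), with two taller rods standing free.

```bash
python3 - <<'E'
from h import *
P=cloud("top",np.load("pics/top0.npy"))
for uv in [(600,275),(625,260),(580,275),(560,275),(548,95),(585,155)]: print(uv,P[uv[1],uv[0]].round(0))
m=(P[...,1]<-330)&(P[...,0]>150)&(P[...,0]<620)&(P[...,2]>60)&(P[...,2]<400)
print(P[m].min(0),P[m].max(0))
E
```

```text
(600, 275) [ 451. -548.  139.]
(625, 260) [ 484. -594.  159.]
(580, 275) [ 450. -529.   82.]
(560, 275) [ 449. -515.    1.]
(548, 95) [ 834. -422.  172.]
(585, 155) [ 708. -505.  165.]
[ 150.87294759 -628.13105731   60.04738595] [ 540.16795439 -330.03028641  306.71130996]
```

Call:
{"name": "arm_command", "arguments": {"series": [100,3.6,-1.7,0,-7,100,7.2,-3.4,0,-14,100,10.8,-5.1,0,-21,100,14.4,-6.8,0,-28,100,18,-8.6,0,-35]}}

```text
clock: 0.52
eef_pos: [327.8, -492.2, 191.9]
tool_rot: [-3.141, -0.0, 0.892]
force: [1.2, -0.7, -0.4]
width: 85.8
gripper_force: 0.0
```

```bash
cat > g.py <<'E'
import sys,numpy as np
from cell import monitor
s=monitor.read_state();p=np.array(s["eef_pos"]);r=s["tool_rot"]
print("t",round(s["clock"],2),"p",p.round(1),"rpy",np.round(r,3),"F",np.round(s["force"],1),"T",np.round(s["torque"],2),"w",round(s["width"],1),"gf",round(s["gripper_force"],1),"j7",round(s["qpos"][6],2))
if len(sys.argv)>4:
    from scipy.spatial.transform import Rotation as R
    d=np.array(sys.argv[1:4],float)-p
    print("shift cm",(R.from_euler("xyz",r).inv().apply(d)/10).round(2),"turn",round(np.degrees(r[2])-float(sys.argv[4]),1))
E
python3 g.py 562 -284 100 90
```

```text
t 0.52 p [ 327.8 -492.2  191.9] rpy [-3.141 -0.     0.892] F [ 1.2 -0.7 -0.4] T [-0.05 -0.03 -0.  ] w 85.8 gf 0.0 j7 0.18
shift cm [30.91  5.18  9.2 ] turn -38.9
```

Call:
{"name": "arm_command", "arguments": {"series": [100,4,0.7,0,-7,100,8,1.4,0,-14,100,12,2.1,0,-21,100,16,2.8,1,-28,100,20,3.4,3,-35]}}

```text
clock: 0.93
eef_pos: [480.4, -361.4, 165.4]
tool_rot: [3.137, 0.002, 1.504]
force: [1.0, 0.1, -0.2]
width: 85.6
gripper_force: 0.0
```

```bash
python3 g.py 562 -284 110 90
```

```text
t 0.93 p [ 480.4 -361.4  165.4] rpy [3.137e+00 2.000e-03 1.504e+00] F [ 1.   0.1 -0.2] T [ 0.05  0.01 -0.05] w 85.6 gf 0.0 j7 0.33
shift cm [8.28 7.6  5.56] turn -3.8
```

Call:
{"name": "arm_command", "arguments": {"series": [100,2.4,2.4,2,-3.8,100,4.8,4.8,4,-3.8,100,7.2,7.2,5,-3.8,100,8.2,7.7,5.6,-3.8,100,8.2,7.7,5.6,-3.8]}}

```text
clock: 1.35
eef_pos: [561.5, -280.8, 105.8]
tool_rot: [-3.14, -0.004, 1.571]
force: [-0.6, 0.4, 0.9]
width: 85.6
gripper_force: 0.0
```

```bash
python3 g.py 562 -284 110 90; python3 - <<'E'
from h import *
for n in("side","top"):
    im,d=viewer.get_image(n); cv2.imwrite(f"pics/{n}1.png",im[...,::-1]); np.save(f"pics/{n}1.npy",d)
E
python3 g.py 562 -284 18 90
python3 - <<'E'
from h import *
im=cv2.imread("pics/side1.png"); u,v=proj("side",[562,-284,60])[0].astype(int); print(u,v)
cv2.imwrite("pics/c2.png",cv2.resize(im[v-75:v+75,u-100:u+100],None,fx=4,fy=4,interpolation=3))
E
```

```text
t 1.35 p [ 561.5 -280.8  105.8] rpy [-3.14  -0.004  1.571] F [-0.6  0.4  0.9] T [ 0.05  0.02 -0.03] w 85.6 gf 0.0 j7 0.2
shift cm [-0.32  0.05 -0.42] turn -0.0
t 1.45 p [ 559.  -286.8  107.5] rpy [-3.140e+00  1.000e-03  1.564e+00] F [-0.4 -0.8 -0.1] T [-0.05  0.06 -0.01] w 85.4 gf 0.0 j7 0.2
shift cm [0.28 0.31 8.94] turn -0.4
391 189
```

View pics/c2.png

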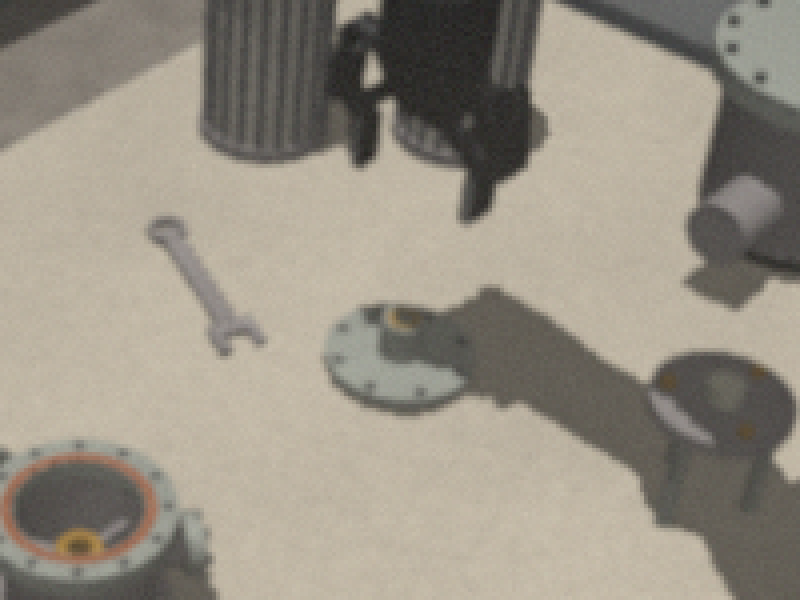

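The fingers straddle the hub in the side view, tips at about (382,155) and (408,169). The hub's brass mouth is at about (391,194).

```bash
python3 - <<'E'
from h import *
for z in(113,119): print(z,ray("side",(382.5,154.5),z).round(1),ray("side",(408.5,168.5),z).round(1))
E
```

```text
113 [ 643.  -335.6  113. ] [ 547.9 -334.   113. ]
119 [ 637.8 -328.4  119. ] [ 543.4 -326.8  119. ]
```

```bash
python3 - <<'E'
from h import *
print(proj("side",[[562,-284,106],[562,-284,119],[519,-284,119],[604,-284,119]]).round(1))
Q=cloud("side",np.load("pics/side1.npy"));T=cloud("top",np.load("pics/top1.npy"))
for uv in[(382,153),(408,166),(410,160),(383,148),(412,150)]:print(uv,Q[uv[1],uv[0]].round(0))
for n,P in(("side",Q),("top",T)):
    m=band(P,(562,-284),110,60,400); print(n,m.sum(),np.percentile(P[m],[0,1,50,99,100],axis=0).round(0).tolist())
E
```

```text
[[393.  176. ]
 [393.5 172.2]
 [406.1 178.9]
 [381.7 165.8]]
(382, 153) [ 602. -277.  166.]
(408, 166) [ 509. -269.  174.]
(410, 160) [ 510. -274.  190.]
(383, 148) [ 604. -282.  179.]
(412, 150) [ 518. -290.  209.]
side 2668 [[485.0, -314.0, 157.0], [488.0, -296.0, 165.0], [540.0, -268.0, 289.0], [628.0, -243.0, 398.0], [635.0, -241.0, 400.0]]
top 1398 [[488.0, -296.0, 163.0], [489.0, -292.0, 174.0], [547.0, -267.0, 280.0], [628.0, -245.0, 398.0], [633.0, -243.0, 400.0]]
```

```bash
cat > tip.py <<'E'
from h import *
import sys
c=np.array(monitor.read_state()["eef_pos"])
for n in("side","top"):
    im,d=viewer.get_image(n); P=cloud(n,d); m=band(P,c,75,c[2]-30,c[2]+65); q=P[m]
    print(n,m.sum(),np.percentile(q,[0,1,50,99,100],axis=0).round(0).tolist())
print(np.mean([monitor.read_state()["eef_pos"]],0))
E
python3 tip.py; python3 g.py
```

```text
side 53 [[501.0, -300.0, 158.0], [502.0, -299.0, 159.0], [600.0, -279.0, 167.0], [609.0, -273.0, 172.0], [610.0, -273.0, 172.0]]
top 15 [[506.0, -283.0, 161.0], [506.0, -283.0, 162.0], [603.0, -276.0, 168.0], [613.0, -274.0, 172.0], [613.0, -274.0, 172.0]]
[ 558.58855772 -288.82909025  108.3312183 ]
t 1.55 p [ 558.6 -288.8  108.3] rpy [-3.141e+00  2.000e-03  1.561e+00] F [ 0.3 -0.   0.4] T [ 0.04 -0.02 -0.05] w 85.4 gf 0.0 j7 0.2
```

Call:
{"name": "arm_command", "arguments": {"series": [100,0,0,2,0,100,0,0,4,0,100,0,0,4,0,100,0,0,4,0,100,0,0,4,0]}}

```text
clock: 1.97
eef_pos: [560.1, -287.7, 69.1]
tool_rot: [3.14, 0.001, 1.562]
force: [0.4, 0.7, 0.3]
width: 85.1
gripper_force: 0.0
```

```bash
python3 g.py; python3 tip.py; python3 g.py; python3 - <<'E'
from h import *
im,d=viewer.get_image("side"); cv2.imwrite("pics/s3.png",cv2.resize(im[114:264,291:491,::-1],None,fx=4,fy=4,interpolation=3)); print(monitor.read_state()["eef_pos"])
E
```

```text
t 1.97 p [ 560.1 -287.7   69.1] rpy [3.140e+00 1.000e-03 1.562e+00] F [0.4 0.7 0.3] T [-0.01 -0.04 -0.02] w 85.1 gf 0.0 j7 0.18
side 109 [[503.0, -307.0, 40.0], [503.0, -302.0, 40.0], [564.0, -282.0, 45.0], [613.0, -270.0, 133.0], [614.0, -268.0, 134.0]]
top 124 [[513.0, -300.0, 39.0], [516.0, -299.0, 39.0], [565.0, -282.0, 44.0], [616.0, -269.0, 133.0], [618.0, -268.0, 133.0]]
[ 560.70473571 -287.22152911   69.3765179 ]
t 2.07 p [ 560.7 -287.2   69.4] rpy [3.139e+00 1.000e-03 1.563e+00] F [ 0.4  0.3 -0.1] T [0.01 0.   0.01] w 85.4 gf 0.0 j7 0.18
[ 560.6917969  -286.97357517   69.24093856]
```

View pics/s3.png

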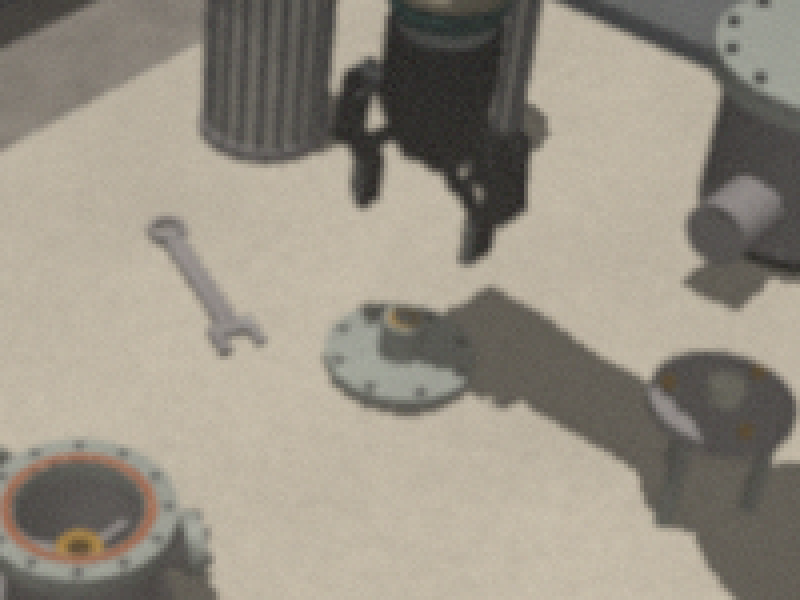

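The fingers are still well above the hub. The tips are at about (383,166) and (408,180), higher than the reported TCP would suggest.

```bash
python3 - <<'E'
from h import *
for z in(82,100,110,120): print(z,ray("side",(382.75,165.75),z).round(1),ray("side",(408.5,179.5),z).round(1))
im,d=viewer.get_image("side");P=cloud("side",d)
m=(P[...,2]>55)&band(P,(560,-285),90,55,190)
q=P[m]
for z in range(100,190,10):
    k=q[(q[:,2]>=z)&(q[:,2]<z+10)]
    if len(k): print(z,len(k),k[k[:,0]<560].mean(0).round(0) if (k[:,0]<560).any() else None,k[k[:,0]>560].mean(0).round(0))
E
```

```text
82 [ 632.8 -328.7   82. ] [ 539.2 -329.    82. ]
100 [ 617.9 -308.1  100. ] [ 526.4 -308.4  100. ]
110 [ 609.7 -296.7  110. ] [ 519.2 -297.   110. ]
120 [ 601.4 -285.3  120. ] [ 512.1 -285.5  120. ]
120 26 [ 510. -279.  127.] [ 604. -284.  126.]
130 49 [ 509. -280.  135.] [ 606. -283.  135.]
140 49 [ 507. -280.  146.] [ 605. -284.  145.]
150 41 [ 509. -280.  154.] [ 605. -283.  155.]
160 49 [ 505. -276.  166.] [ 612. -279.  166.]
170 135 [ 503. -282.  175.] [ 618. -282.  175.]
180 152 [ 518. -281.  185.] [ 597. -277.  185.]
```

Call:
{"name": "arm_command", "arguments": {"series": [45,0,0,0,0,45,0,0,0,0,45,0,0,0,0,45,0,0,0,0,45,0,0,0,0]}}

```text
clock: 2.58
eef_pos: [560.0, -286.1, 67.8]
tool_rot: [-3.142, -0.0, 1.564]
force: [0.5, -0.2, 0.5]
width: 38.8
gripper_force: 0.0
```

```bash
cat > fz.py <<'E'
from h import *
c=np.array(monitor.read_state()["eef_pos"])
for n in("side","top"):
    im,d=viewer.get_image(n);P=cloud(n,d)
    q=P[band(P,c,90,c[2]-12,c[2]+90)]
    print(n,"zmin",np.sort(q[:,2])[:8].round(0))
    for z in range(int(c[2])//10*10-20,int(c[2])+90,10):
        k=q[(q[:,2]>=z)&(q[:,2]<z+10)]
        a,b=k[k[:,0]<c[0]],k[k[:,0]>c[0]]
        if len(a)>3 and len(b)>3: print(z,len(k),"x",a[:,0].min().round(0),a[:,0].max().round(0),b[:,0].min().round(0),b[:,0].max().round(0),"y",k[:,1].min().round(0),k[:,1].max().round(0))
E
python3 fz.py; python3 g.py
```

```text
side zmin [108. 108. 108. 109. 110. 110. 112. 112.]
110 32 x 527.0 541.0 577.0 592.0 y -296.0 -274.0
120 40 x 524.0 540.0 576.0 593.0 y -299.0 -273.0
130 47 x 524.0 538.0 576.0 590.0 y -296.0 -271.0
140 39 x 523.0 540.0 576.0 591.0 y -297.0 -271.0
150 60 x 507.0 540.0 577.0 610.0 y -295.0 -270.0
top zmin [109. 110. 117. 117. 117. 118. 119. 119.]
120 11 x 529.0 542.0 582.0 595.0 y -279.0 -273.0
130 10 x 529.0 541.0 580.0 587.0 y -278.0 -273.0
150 17 x 521.0 538.0 587.0 605.0 y -288.0 -270.0
t 2.68 p [ 560.  -286.1   67.8] rpy [ 3.142 -0.     1.564] F [ 0.4 -0.3 -0.7] T [ 0.   -0.05 -0.03] w 38.3 gf 0.0 j7 0.18
```

Call:
{"name": "arm_command", "arguments": {"series": [65,0,0.3,2,0,65,0,0.3,4,0,65,0,0.3,6,0,65,0,0.3,7,0,65,0,0.3,7,0]}}

```text
clock: 3.1
eef_pos: [561.0, -285.4, -4.6]
tool_rot: [-3.137, -0.002, 1.564]
force: [-0.4, 0.7, 0.3]
width: 55.4
gripper_force: 0.0
```

```bash
python3 fz.py; python3 g.py;  python3 - <<'E'
from h import *
im,d=viewer.get_image("side"); cv2.imwrite("pics/s4.png",cv2.resize(im[150:250,340:460,::-1],None,fx=5,fy=5,interpolation=3))
E
```

```text
side zmin [-6. -5. -4. -4. -4. -4. -4. -4.]
-10 530 x 472.0 561.0 562.0 649.0 y -375.0 -197.0
0 605 x 472.0 560.0 562.0 649.0 y -374.0 -198.0
10 549 x 508.0 561.0 561.0 618.0 y -341.0 -230.0
20 30 x 528.0 561.0 562.0 573.0 y -297.0 -237.0
30 40 x 528.0 559.0 561.0 592.0 y -297.0 -269.0
40 96 x 522.0 560.0 561.0 601.0 y -301.0 -269.0
50 46 x 517.0 534.0 587.0 603.0 y -297.0 -270.0
60 40 x 519.0 532.0 588.0 602.0 y -295.0 -272.0
70 35 x 519.0 533.0 587.0 604.0 y -296.0 -272.0
80 24 x 511.0 530.0 591.0 611.0 y -294.0 -270.0
top zmin [-11. -11. -10.  -9.  -9.  -9.  -8.  -8.]
-10 978 x 471.0 561.0 561.0 650.0 y -368.0 -196.0
0 938 x 473.0 561.0 561.0 649.0 y -366.0 -196.0
10 730 x 509.0 561.0 561.0 619.0 y -330.0 -230.0
20 24 x 523.0 560.0 563.0 587.0 y -286.0 -233.0
30 18 x 550.0 557.0 562.0 597.0 y -277.0 -268.0
40 45 x 529.0 559.0 561.0 603.0 y -281.0 -268.0
50 9 x 524.0 535.0 568.0 598.0 y -276.0 -269.0
80 8 x 522.0 531.0 599.0 611.0 y -278.0 -271.0
t 3.2 p [ 563.2 -286.2   -2. ] rpy [ 3.142 -0.     1.564] F [-0.7  0.2 -0.3] T [0.01 0.04 0.04] w 55.9 gf 0.0 j7 0.15
```

View pics/s4.png

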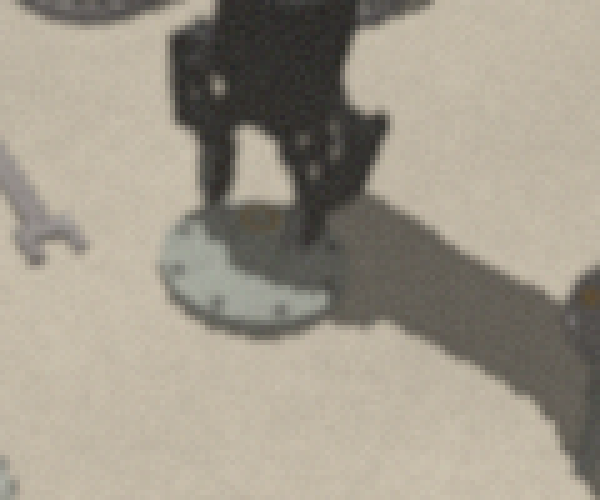

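The fingers straddle the hub: the mouth is at crop (260,218), and the tips at (215,205) and (310,245) are just below the hub top. They need about 2 cm more.

Call:
{"name": "arm_command", "arguments": {"series": [65,0,0,1.0,0,65,0,0,1.9,0,65,0,0,1.9,0,20,0,0,1.9,0,0,0,0,1.9,0]}}

```text
clock: 3.67
eef_pos: [562.9, -286.2, -21.2]
tool_rot: [-3.141, -0.0, 1.564]
force: [-2.5, -0.1, 3.8]
width: 31.8
gripper_force: 5.3
```

Call:
{"name": "arm_command", "arguments": {"series": [0,0,0,0,0,0,0,0,0,0,0,0,0,0,0,0,0,0,0,0,0,0,0,0,0]}}

```text
clock: 4.08
eef_pos: [563.1, -286.3, -20.9]
tool_rot: [3.141, 0.0, 1.564]
force: [0.5, 0.7, 1.9]
width: 30.8
gripper_force: 59.9
```

```bash
python3 g.py; python3 fz.py|grep -v " -10\|^0"; python3 g.py
```

```text
t 4.08 p [ 563.1 -286.3  -20.9] rpy [3.141 0.    1.564] F [0.5 0.7 1.9] T [-0.01  0.21 -0.06] w 30.8 gf 59.9 j7 0.14
side zmin [-6. -5. -5. -5. -5. -5. -4. -4.]
-10 464 x 474.0 563.0 563.0 651.0 y -374.0 -197.0
10 529 x 508.0 563.0 563.0 619.0 y -339.0 -232.0
20 43 x 537.0 563.0 563.0 588.0 y -293.0 -269.0
30 60 x 534.0 563.0 564.0 591.0 y -299.0 -270.0
40 82 x 534.0 563.0 563.0 594.0 y -302.0 -270.0
50 36 x 533.0 547.0 577.0 591.0 y -297.0 -273.0
60 52 x 518.0 547.0 577.0 608.0 y -294.0 -271.0
top zmin [-9. -9. -9. -9. -9. -8. -8. -7.]
-10 1030 x 474.0 562.0 563.0 653.0 y -366.0 -197.0
10 682 x 511.0 563.0 563.0 619.0 y -330.0 -230.0
20 32 x 516.0 563.0 565.0 591.0 y -278.0 -238.0
30 20 x 536.0 560.0 564.0 585.0 y -279.0 -269.0
40 18 x 543.0 561.0 564.0 573.0 y -275.0 -269.0
t 4.18 p [ 563.1 -286.3  -20.9] rpy [3.141 0.    1.564] F [-0.7  0.7  2.9] T [ 0.06  0.23 -0.03] w 31.0 gf 60.0 j7 0.14
```

Call:
{"name": "arm_command", "arguments": {"series": [0,0,0,-1,0,0,0,0,-4,0,0,0,0,-8,0,0,1,0,-11.5,0,0,3.5,0,-13,0]}}

```text
clock: 4.6
eef_pos: [565.0, -257.0, 113.5]
tool_rot: [3.135, 0.006, 1.557]
force: [0.2, -0.0, -3.8]
width: 30.8
gripper_force: 60.4
```

Call:
{"name": "arm_command", "arguments": {"series": [0,4,-0.2,0,0,0,8,-0.4,0,0,0,12,-0.6,0,0,0,16,-0.8,0,0,0,20,-1,0,0]}}

```text
clock: 5.02
eef_pos: [553.8, -49.4, 109.0]
tool_rot: [-3.141, -0.0, 1.564]
force: [0.6, 0.5, -3.4]
width: 30.5
gripper_force: 60.3
```

Call:
{"name": "arm_command", "arguments": {"series": [0,3.5,-0.2,0,0,0,6.5,-0.3,0,0,0,8.7,-0.4,0,0,0,9.7,-0.4,0,0,0,9.7,-0.4,0,0]}}

```text
clock: 5.43
eef_pos: [551.1, 49.4, 109.1]
tool_rot: [3.141, -0.002, 1.569]
force: [-0.2, 0.2, -3.4]
width: 30.7
gripper_force: 60.3
```

```bash
python3 g.py; python3 - <<'E'
from h import *
for n in("side","top"):
    im,d=viewer.get_image(n); np.save(f"pics/{n}5.npy",d); cv2.imwrite(f"pics/{n}5.png",im[...,::-1])
    P=cloud(n,d)
    m=band(P,(551,48),85,100,200); k=P[m]; h,e=np.histogram(k[:,2],bins=range(100,200,4)); print(n,dict(zip(e,h)))
    a=circ(band(P,(551,48),75,90,100),n,95); print(" rim",a.round(1))
E
python3 g.py
```

```text
t 5.43 p [551.1  49.4 109.1] rpy [ 3.141e+00 -2.000e-03  1.569e+00] F [-0.2  0.2 -3.4] T [0.01 0.   0.03] w 30.7 gf 60.3 j7 -0.36
side {np.int64(100): np.int64(0), np.int64(104): np.int64(0), np.int64(108): np.int64(0), np.int64(112): np.int64(0), np.int64(116): np.int64(0), np.int64(120): np.int64(0), np.int64(124): np.int64(0), np.int64(128): np.int64(0), np.int64(132): np.int64(12), np.int64(136): np.int64(49), np.int64(140): np.int64(468), np.int64(144): np.int64(363), np.int64(148): np.int64(17), np.int64(152): np.int64(18), np.int64(156): np.int64(24), np.int64(160): np.int64(35), np.int64(164): np.int64(31), np.int64(168): np.int64(36), np.int64(172): np.int64(58), np.int64(176): np.int64(32), np.int64(180): np.int64(17), np.int64(184): np.int64(21), np.int64(188): np.int64(17), np.int64(192): np.int64(31)}
 rim [548.7  47.6  58.7]
top {np.int64(100): np.int64(3), np.int64(104): np.int64(0), np.int64(108): np.int64(0), np.int64(112): np.int64(0), np.int64(116): np.int64(0), np.int64(120): np.int64(0), np.int64(124): np.int64(0), np.int64(128): np.int64(0), np.int64(132): np.int64(0), np.int64(136): np.int64(0), np.int64(140): np.int64(1), np.int64(144): np.int64(3), np.int64(148): np.int64(0), np.int64(152): np.int64(0), np.int64(156): np.int64(0), np.int64(160): np.int64(0), np.int64(164): np.int64(0), np.int64(168): np.int64(0), np.int64(172): np.int64(0), np.int64(176): np.int64(0), np.int64(180): np.int64(0), np.int64(184): np.int64(0), np.int64(188): np.int64(0), np.int64(192): np.int64(0)}
 rim [568.5  11.8  96.8]
t 5.53 p [551.2  44.2 108.8] rpy [-3.141e+00  2.000e-03  1.563e+00] F [ 0.2 -1.2 -3. ] T [-0.13 -0.03  0.05] w 30.9 gf 60.3 j7 -0.36
```

```bash
cat > rel.py <<'E'
from h import *
n="side"
def face(P,z,c,R):
    m=band(P,c,R,z-3,z+3)
    m=cv2.morphologyEx(m.astype(np.uint8),cv2.MORPH_CLOSE,np.ones((5,5)))
    return circ(m,n,z)
P0=cloud(n,np.load("pics/side0.npy"))
print("rim0",face(P0,95,(551,48),70).round(1),"cover0",face(P0,14,(562,-284),65).round(1))
for i in range(3):
    im,d=viewer.get_image(n);P=cloud(n,d)
    m=band(P,(551,48),60,135,150);z=np.median(P[m][:,2]) 
    q=P[band(P,(551,48),54,z-4,z+4)]
    A=np.c_[q[:,:2]-[551,48],np.ones(len(q))];pl=np.linalg.lstsq(A,q[:,2],rcond=None)[0]
    print("disc",face(P,z,(551,48),65).round(1),"z,tilt",pl.round(3),monitor.read_state()["eef_pos"].round(1) if hasattr(monitor.read_state()["eef_pos"],'round') else np.round(monitor.read_state()["eef_pos"],1))
cv2.imwrite("pics/s6.png",im[...,::-1])
E
python3 rel.py
```

```text
rim0 [550.1  46.7  60.3] cover0 [ 561.9 -286.    53.5]
disc [548.4  44.2  52.5] z,tilt [ 4.00000e-03 -4.00000e-03  1.43539e+02] [551.2  43.2 108.7]
disc [548.5  42.5  53. ] z,tilt [ 0.00000e+00 -5.00000e-03  1.43495e+02] [551.3  42.9 108.7]
disc [548.6  42.6  53. ] z,tilt [ 2.00000e-03 -1.00000e-03  1.43444e+02] [551.3  43.1 108.7]
```

Call:
{"name": "arm_command", "arguments": {"series": [0,0.35,0.08,1,0,0,0.35,0.08,2,0,0,0.35,0.08,3,0,0,0.35,0.08,3,0,0,0.35,0.08,3,0]}}

```text
clock: 6.1
eef_pos: [551.0, 49.0, 77.5]
tool_rot: [-3.139, 0.0, 1.564]
force: [-0.1, -0.6, -3.6]
width: 31.0
gripper_force: 60.2
```

```bash
sed -i 's/135,150/105,150/' rel.py; python3 rel.py; python3 g.py; python3 - <<'E'
import cv2
im=cv2.imread("pics/s6.png"); cv2.imwrite("pics/s6c.png",cv2.resize(im[190:310,240:390],None,fx=4.5,fy=4.5,interpolation=3))
E
```

```text
rim0 [550.1  46.7  60.3] cover0 [ 561.9 -286.    53.5]
disc [547.6  49.6  52.6] z,tilt [-4.00000e-03 -1.00000e-03  1.12405e+02] [551.7  49.2  78.2]
disc [548.6  49.5  52. ] z,tilt [ 3.00000e-03 -1.00000e-03  1.13041e+02] [552.2  49.4  78.6]
disc [548.2  50.3  51.9] z,tilt [2.0000e-03 1.0000e-03 1.1343e+02] [552.4  49.4  78.9]
t 6.25 p [552.4  49.4  78.9] rpy [ 3.141 -0.     1.564] F [ 0.9  0.2 -3.4] T [0.   0.07 0.  ] w 30.3 gf 60.2 j7 -0.38
```

View pics/s6c.png

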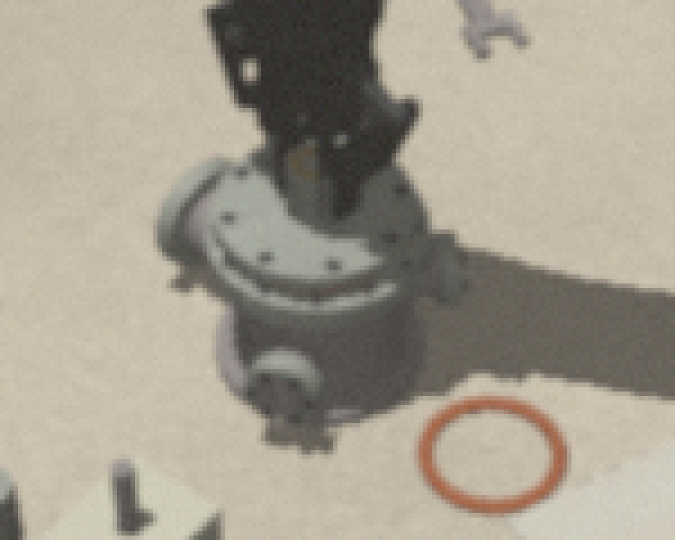

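The cover hovers just above the rim, held level, with the disc's near edge at crop (310,285). I'll fit the near-side edges with known radii.

```bash
cat > near.py <<'E'
from h import *
n="side"
_,_,R,t=cam(n); o=-R.T@t
def near(P,z,c,Rad,b=3):
    m=band(P,c,Rad+12,z-b,z+b).astype(np.uint8)
    m=cv2.morphologyEx(m,cv2.MORPH_CLOSE,np.ones((5,5)))
    k=max(cv2.findContours(m,cv2.RETR_EXTERNAL,cv2.CHAIN_APPROX_NONE)[0],key=cv2.contourArea)[:,0].astype(float)
    W=np.array([ray(n,q,z)[:2] for q in k]); a=(o[:2]-c)/np.linalg.norm(o[:2]-c)
    V=W-c; ang=np.degrees(np.arccos(np.clip((V@a)/np.linalg.norm(V,axis=1),-1,1)))
    W=W[(ang<75)&(np.linalg.norm(V,axis=1)>Rad-8)]
    f=least_squares(lambda x:np.hypot(*(W-x).T)-Rad,c,loss="soft_l1",f_scale=1.)
    return f.x.round(1),len(W),round(float(np.sqrt(np.mean(f.fun**2))),2)
if __name__=="__main__":
    P0=cloud(n,np.load("pics/side0.npy"))
    for b in(3,5): print("rim0",near(P0,95,np.array([550.,47]),61,b),"cover0",near(P0,14,np.array([562.,-285]),55,b))
    d=viewer.get_image(n)[1];P=cloud(n,d)
    z=np.median(P[band(P,(551,48),54,98,150)][:,2]);print(z)
    for b in(3,5):print("disc",near(P,z,np.array([550.,48]),55,b))
    print(np.round(monitor.read_state()["eef_pos"],1))
E
python3 near.py
```

```text
rim0 (array([550.5,  46.3]), 54, 1.05) cover0 (array([ 562.2, -286.7]), 42, 1.82)
rim0 (array([549.4,  47.3]), 56, 1.15) cover0 (array([ 561.6, -284.8]), 42, 1.61)
114.141187413988
disc (array([551. ,  47.2]), 52, 1.13)
disc (array([549.7,  48.2]), 53, 1.16)
[552.5  49.5  79.1]
```

Call:
{"name": "arm_command", "arguments": {"series": [0,-0.17,-0.05,0,0,0,-0.17,-0.05,0,0,0,-0.17,-0.05,0.3,0,0,-0.17,-0.05,0.6,0,0,-0.17,-0.05,0.6,0]}}

```text
clock: 6.72
eef_pos: [551.1, 47.6, 72.2]
tool_rot: [-3.141, 0.0, 1.564]
force: [-0.3, 0.5, -3.7]
width: 30.3
gripper_force: 60.2
```

```bash
python3 near.py | tail -4; python3 g.py
```

```text
107.63675317238386
disc (array([549.4,  45.6]), 49, 1.2)
disc (array([548. ,  46.6]), 52, 1.19)
[551.2  47.7  72.4]
t 6.77 p [551.2  47.7  72.4] rpy [-3.141  0.     1.564] F [ 0.4  0.7 -3.3] T [0.07 0.01 0.  ] w 30.3 gf 60.2 j7 -0.38
```

Call:
{"name": "arm_command", "arguments": {"series": [0,0.03,0.06,0.1,0,0,0.03,0.06,0.2,0,0,0.03,0.06,0.3,0,0,0.03,0.06,0.4,0,0,0.03,0.06,0.4,0]}}

```text
clock: 7.18
eef_pos: [552.0, 47.9, 68.6]
tool_rot: [-3.141, 0.0, 1.564]
force: [-0.4, 0.0, -3.1]
width: 30.7
gripper_force: 60.2
```

```bash
python3 near.py | tail -4; python3 g.py
```

```text
104.03409458423899
disc (array([550.3,  46.2]), 52, 1.55)
disc (array([548.1,  48.4]), 53, 2.4)
[552.1  48.   68.7]
t 7.23 p [552.1  48.   68.7] rpy [-3.141  0.     1.564] F [ 0.7 -0.5 -3.8] T [ 0.02 -0.04  0.03] w 30.4 gf 60.2 j7 -0.38
```

Disc top is at 104.0, and seated is 103. I'll lower gently until contact.

Call:
{"name": "arm_command", "arguments": {"series": [0,0,0,0.07,0,0,0,0,0.12,0,0,0,0,0.12,0,0,0,0,0.12,0,0,0,0,0.12,0]}}

```text
clock: 7.65
eef_pos: [552.3, 48.0, 68.1]
tool_rot: [3.141, 0.0, 1.564]
force: [-1.5, -0.3, 4.7]
width: 30.6
gripper_force: 61.0
```

```bash
python3 near.py | tail -4; python3 g.py
```

```text
103.60315023072731
disc (array([551.1,  46.1]), 52, 1.32)
disc (array([549.4,  47.8]), 52, 1.45)
[552.3  48.   68.1]
t 7.7 p [552.3  48.   68.1] rpy [3.141 0.    1.564] F [-1.9  0.1  5.7] T [-0.09  0.46  0.02] w 30.3 gf 61.0 j7 -0.38
```

Total lift from the bench is 89.0 mm, exactly the seated height, and light contact shows. I'll release and regrip at 90° to find the hub's centre on both axes.

Call:
{"name": "arm_command", "arguments": {"series": [65,0,0,0,0,65,0,0,0,0,65,0,0,-0.4,0,65,0,0,-0.5,-7,65,0,0,-0.5,-14]}}

```text
clock: 8.12
eef_pos: [552.8, 48.1, 73.1]
tool_rot: [3.14, 0.0, 1.814]
force: [0.9, 0.3, -0.3]
width: 55.2
gripper_force: 0.0
```

Call:
{"name": "arm_command", "arguments": {"series": [65,0,0,0,-7,65,0,0,0,-14,65,0,0,0,-21,65,0,0,0,-28,65,0,0,0,-35]}}

```text
clock: 8.53
eef_pos: [552.6, 47.9, 72.8]
tool_rot: [3.141, 0.001, 2.425]
force: [-0.0, -0.2, -0.1]
width: 55.5
gripper_force: 0.0
```

Call:
{"name": "arm_command", "arguments": {"series": [65,0,0,0,-7,65,0,0,0,-14,65,0,0,0,-21,65,0,0,0,-28,65,0,0,0,-35]}}

```text
clock: 8.95
eef_pos: [552.6, 47.8, 72.8]
tool_rot: [3.142, 0.001, 3.036]
force: [-0.7, -0.1, 0.1]
width: 55.3
gripper_force: 0.0
```

```bash
python3 near.py | tail -4; python3 g.py
```

```text
104.29613877593556
disc (array([550.6,  45.8]), 49, 1.37)
disc (array([549.1,  47.8]), 51, 1.34)
[552.5  47.7  72.6]
t 9.0 p [552.5  47.7  72.6] rpy [3.141 0.    3.04 ] F [ 0.   0.6 -0.4] T [0.02 0.   0.01] w 55.4 gf 0.0 j7 0.73
```

Turn the last 6°, close gently, and read.

Call:
{"name": "arm_command", "arguments": {"series": [65,0,0,0,-6,65,0,0,0.2,-6,0,0,0,0.2,-6,0,0,0,0.2,-6,0,0,0,0.2,-6]}}

```text
clock: 9.42
eef_pos: [552.2, 47.6, 70.9]
tool_rot: [-3.141, 0.0, 3.132]
force: [-0.5, -0.1, 1.9]
width: 30.3
gripper_force: 59.7
```

Call:
{"name": "arm_command", "arguments": {"series": [0,0,0,0,0,0,0,0,0,0,0,0,0,0,0,0,0,0,0,0,0,0,0,0,0]}}

```text
clock: 9.83
eef_pos: [552.2, 47.6, 70.9]
tool_rot: [-3.141, 0.0, 3.134]
force: [-1.4, -2.2, 5.7]
width: 30.6
gripper_force: 60.3
```

```bash
python3 near.py | tail -4; python3 g.py
```

```text
103.57682746694613
disc (array([550.9,  47. ]), 51, 1.18)
disc (array([549.7,  48. ]), 51, 1.33)
[552.2  47.6  70.9]
t 9.88 p [552.2  47.6  70.9] rpy [-3.141  0.     3.134] F [-1.5 -1.7  5.6] T [-0.49  0.29 -0.18] w 30.5 gf 60.3 j7 0.8
```

Call:
{"name": "arm_command", "arguments": {"series": [65,0,0,0,0,65,0,0,0,0,65,0,0,-2,0,65,0,0,-6,0,65,0,1,-9.5,0]}}

```text
clock: 10.3
eef_pos: [551.5, 56.2, 165.7]
tool_rot: [-3.141, -0.003, 3.133]
force: [2.1, 0.7, 0.2]
width: 55.7
gripper_force: 0.0
```

Call:
{"name": "arm_command", "arguments": {"series": [65,1,4,0,0,65,2,8,0,0,65,3,12,0,0,65,4,16,0,0,65,5,20,0,0]}}

```text
clock: 10.72
eef_pos: [503.0, 260.4, 165.6]
tool_rot: [3.141, 0.0, 3.135]
force: [0.6, 0.7, -0.2]
width: 55.2
gripper_force: 0.0
```

Call:
{"name": "arm_command", "arguments": {"series": [65,1,3.5,0,0,65,1.4,5.1,0,0,65,1.4,5.1,0,0,65,1.4,5.1,0,0,65,1.4,5.1,0,0]}}

```text
clock: 11.13
eef_pos: [490.4, 308.0, 165.1]
tool_rot: [-3.14, -0.0, 3.134]
force: [1.1, -0.2, -0.7]
width: 55.6
gripper_force: 0.0
```

```bash
python3 g.py; python3 - <<'E'
from h import *
for n in("side","top"):
    im,d=viewer.get_image(n); np.save(f"pics/{n}7.npy",d); cv2.imwrite(f"pics/{n}7.png",im[...,::-1])
    P=cloud(n,d)
    for nm,c,r,z,b in(("hub",(551,47),28,133,4),("disc",(551,47),66,103,4),("rimouter",(551,47),75,95,3),("knob",(488,310),22,165,6)):
        m=band(P,c,r,z-b,z+b)
        if m.sum()>20: print(n,nm,m.sum(),circ(m,n,z).round(1),np.median(P[m][:,2]).round(1))
    q=P[band(P,(551,47),54,98,108)]; print("plane",np.linalg.lstsq(np.c_[q[:,:2]-[551,47],np.ones(len(q))],q[:,2],rcond=None)[0].round(4))
E
python3 fz.py; python3 g.py
```

```text
t 11.13 p [490.4 308.  165.1] rpy [-3.14  -0.     3.134] F [ 1.1 -0.2 -0.7] T [-0.01 -0.03  0.02] w 55.6 gf 0.0 j7 0.46
side hub 98 [550.1  47.9  15.9] 132.6
side disc 979 [550.8  47.3  54.5] 103.1
side rimouter 244 [551.9  44.9  58.8] 94.8
side knob 96 [484.7 310.8  11.3] 163.8
plane [ 5.300000e-03 -2.100000e-03  1.030169e+02]
top hub 110 [554.1  49.1  14.7] 132.4
top disc 1567 [553.5  49.3  53.7] 103.0
top rimouter 351 [553.7  49.1  58. ] 95.3
plane [3.000000e-04 2.000000e-03 1.030127e+02]
side zmin [153. 153. 153. 154. 154. 154. 154. 155.]
160 90 x 475.0 491.0 492.0 498.0 y 300.0 320.0
210 52 x 479.0 489.0 492.0 502.0 y 268.0 347.0
220 76 x 478.0 491.0 493.0 499.0 y 266.0 348.0
230 74 x 478.0 490.0 492.0 500.0 y 264.0 349.0
240 66 x 477.0 490.0 491.0 501.0 y 267.0 350.0
250 40 x 477.0 490.0 496.0 499.0 y 255.0 361.0
top zmin [253. 254.]
t 11.33 p [490.8 307.7 165.5] rpy [-3.141  0.     3.132] F [ 0.4 -0.   0.1] T [-0.01 -0.01  0.01] w 55.5 gf 0.0 j7 0.46
```

The cover sits level at 103.0 in both views. Next I descend on the knob.

Call:
{"name": "arm_command", "arguments": {"series": [65,0.3,0.1,0,0,65,0.3,0.1,3,0,65,0.3,0.1,6,0,65,0.3,0.1,7.4,0,65,0.3,0.1,7.4,0]}}

```text
clock: 11.75
eef_pos: [485.1, 308.0, 88.5]
tool_rot: [-3.138, -0.005, 3.134]
force: [0.3, -0.1, -0.4]
width: 55.7
gripper_force: 0.0
```

```bash
python3 g.py; python3 - <<'E'
from h import *
im,d=viewer.get_image("side"); u,v=proj("side",[488,309,140])[0].astype(int); cv2.imwrite("pics/s8.png",cv2.resize(im[v-60:v+60,u-70:u+70,::-1],None,fx=4.5,fy=4.5,interpolation=3)); print(u,v)
E
```

```text
t 11.75 p [485.1 308.   88.5] rpy [-3.138 -0.005  3.134] F [ 0.3 -0.1 -0.4] T [ 0.03  0.01 -0.01] w 55.7 gf 0.0 j7 0.38
238 304
```

View pics/s8.png

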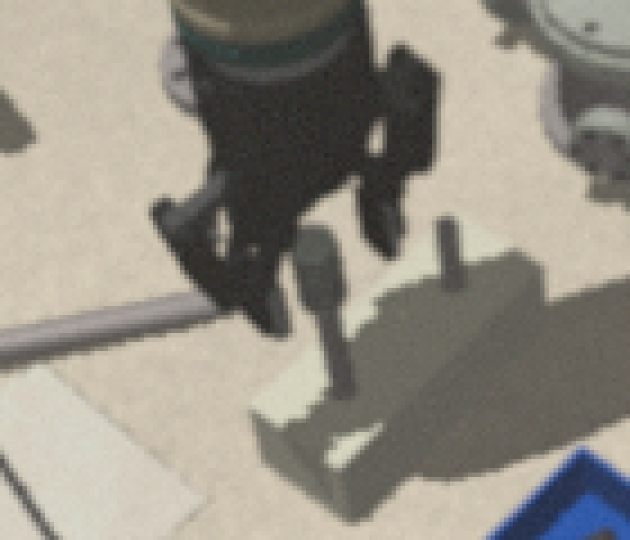

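```bash
python3 - <<'E'
from h import *
im,d=viewer.get_image("side"); im=im[...,::-1]; np.save("pics/side9.npy",d)
a=cv2.imread("pics/side0.png")[180:480,0:330];b=cv2.imread("pics/side5.png")[180:480,0:330];c=cv2.imread("pics/side7.png")[180:480,0:330];e=im[180:480,0:330]
cv2.imwrite("pics/cmp.png",cv2.resize(np.vstack([np.hstack([a,b]),np.hstack([c,e])]),(660,600)))
E
```

```text
(no output)
```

View pics/cmp.png

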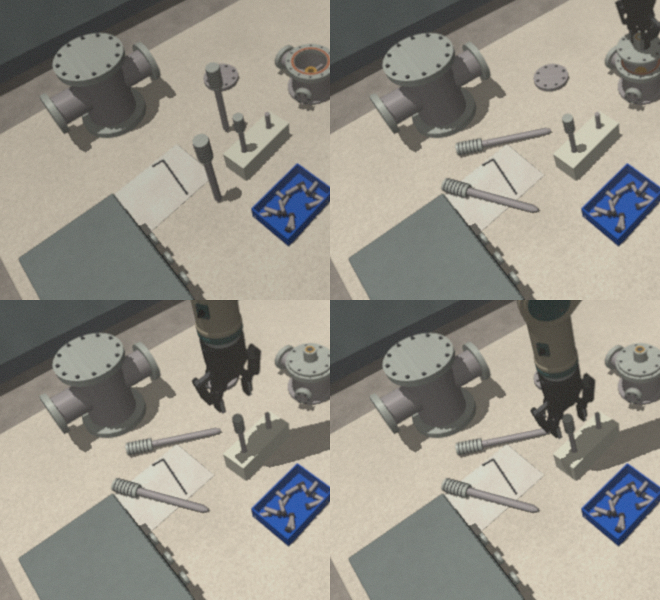

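Both tall rods fell on their own before the arm came near: they were already down at t=5.4, with the arm at the chamber. The job's rod is still in the stand at crop (318,260), between the finger tips. I'll check the settled pose.

```bash
python3 g.py; python3 - <<'E'
from h import *
for n in("side","top"):
    im,d=viewer.get_image(n);P=cloud(n,d)
    m=band(P,(487,309),17,124,170); q=P[m]
    if m.sum()>5:
        for a,b in((124,140),(140,158),(158,170)):
            k=q[(q[:,2]>a)&(q[:,2]<b)]
            if len(k):print(n,a,len(k),k.min(0).round(0),k.max(0).round(0))
E
python3 fz.py|head -12; python3 g.py
```

```text
t 11.85 p [487.  310.4  91.8] rpy [ 3.141 -0.     3.134] F [-0.3  0.9  0.6] T [0.   0.01 0.01] w 55.4 gf 0.0 j7 0.38
side 124 47 [476. 303. 124.] [490. 320. 139.]
side 140 64 [475. 300. 140.] [493. 321. 158.]
side 158 96 [476. 299. 158.] [497. 320. 167.]
side zmin [81. 81. 81. 82. 82. 82. 82. 82.]
80 34 x 482.0 488.0 488.0 502.0 y 224.0 315.0
90 40 x 481.0 488.0 488.0 505.0 y 224.0 315.0
130 39 x 475.0 487.0 490.0 493.0 y 278.0 339.0
140 89 x 475.0 487.0 488.0 498.0 y 269.0 352.0
150 99 x 475.0 487.0 488.0 496.0 y 270.0 352.0
160 156 x 475.0 488.0 488.0 499.0 y 269.0 352.0
170 51 x 474.0 486.0 488.0 496.0 y 262.0 355.0
top zmin [84. 88. 89. 90. 91. 91. 93. 93.]
t 12.05 p [487.8 311.1  93. ] rpy [3.140e+00 2.000e-03 3.134e+00] F [-0.8  0.5 -0.7] T [-0.   -0.   -0.02] w 55.1 gf 0.0 j7 0.38
```

Call:
{"name": "arm_command", "arguments": {"series": [30,0,0,0,0,0,0,0,0,0,0,0,0,0,0,0,0,0,0,0,0,0,0,0,0]}}

```text
clock: 12.47
eef_pos: [487.4, 310.0, 92.2]
tool_rot: [-3.141, 0.001, 3.134]
force: [-0.2, -1.6, 5.3]
width: 20.6
gripper_force: 58.4
```

Call:
{"name": "arm_command", "arguments": {"series": [0,0,0,0,0,0,0,0,0,0,0,0,0,0,0,0,0,0,0,0,0,0,0,0,0]}}

```text
clock: 12.88
eef_pos: [487.4, 310.0, 92.2]
tool_rot: [-3.141, 0.001, 3.134]
force: [-0.4, -1.9, 5.6]
width: 20.4
gripper_force: 58.4
```

```bash
python3 g.py
```

```text
t 12.88 p [487.4 310.   92.2] rpy [-3.141e+00  1.000e-03  3.134e+00] F [-0.4 -1.9  5.6] T [-0.64  0.08 -0.  ] w 20.4 gf 58.4 j7 0.38
```

Call:
{"name": "arm_command", "arguments": {"series": [0,0,0,-1,0,0,0,0,-3,0,0,0,0,-5,0,0,0,0,-8,0,0,0,0,-12,0]}}

```text
clock: 13.3
eef_pos: [485.3, 309.2, 211.0]
tool_rot: [-3.139, -0.005, 3.135]
force: [0.9, -0.4, -1.2]
width: 20.7
gripper_force: 58.9
```

Call:
{"name": "arm_command", "arguments": {"series": [0,0,0,-3,0,0,0,-1,-4,0,0,-0.5,-4,-4,0,0,-1.5,-8,-4,0,0,-2.5,-12,-4,0]}}

```text
clock: 13.72
eef_pos: [510.4, 189.3, 251.6]
tool_rot: [-3.142, -0.0, 3.138]
force: [0.4, -0.3, -2.1]
width: 20.2
gripper_force: 59.0
```

Call:
{"name": "arm_command", "arguments": {"series": [0,-1,-4,0,0,0,-2,-8,0,0,0,-3,-11.5,0,0,0,-4,-14.2,0,0,0,-4,-14.2,0,0]}}

```text
clock: 14.13
eef_pos: [551.5, 38.5, 250.1]
tool_rot: [-3.136, -0.001, 3.123]
force: [0.2, 0.1, -1.8]
width: 20.8
gripper_force: 59.1
```

```bash
cat > rod.py <<'E'
from h import *
import sys
p0=np.array(monitor.read_state()["eef_pos"])
off={"side":(-1.7,0.),"top":(1.7,1.6)}
for n in("side","top"):
    im,d=viewer.get_image(n);P=cloud(n,d); p=np.array(monitor.read_state()["eef_pos"])
    zt=p[2]-92.2+5   # nominal tip height
    q=P[band(P,p,25,zt-8,zt+112)]
    for a in range(int(zt)//20*20,int(zt)+112,20):
        k=q[(q[:,2]>=a)&(q[:,2]<a+20)]
        if len(k)>8:
            _,_,R,t=cam(n);o=-R.T@t;v=(k-o)[:,:2].mean(0);v/=np.linalg.norm(v);s=np.array([-v[1],v[0]])
            e=np.percentile((k[:,:2]-p[:2])@s,[2,98])
            print(n,a,len(k),"zmin",k[:,2].min().round(0),"perp mid",e.mean().round(2),"w",np.ptp(e).round(1),"dir",s.round(2),"off",round(float(np.dot(off[n],s)),2),"med-tcp",(np.median(k,0)-p)[:2].round(1))
    print(p.round(1),"tipz",zt.round(1))
E
python3 g.py; python3 rod.py; python3 g.py
```

```text
t 14.13 p [551.5  38.5 250.1] rpy [-3.136e+00 -1.000e-03  3.123e+00] F [ 0.2  0.1 -1.8] T [-0.11 -0.04 -0.06] w 20.8 gf 59.1 j7 1.01
side 160 18 zmin 164.0 perp mid -4.64 w 9.4 dir [0.69 0.72] off -1.18 med-tcp [-1.2 -4.6]
side 180 40 zmin 180.0 perp mid -3.75 w 11.5 dir [0.69 0.72] off -1.18 med-tcp [-2.  -3.6]
side 200 39 zmin 200.0 perp mid -3.95 w 11.5 dir [0.69 0.72] off -1.18 med-tcp [-1.2 -3. ]
side 220 34 zmin 220.0 perp mid -3.04 w 9.1 dir [0.69 0.72] off -1.18 med-tcp [-2.4 -2.1]
side 240 33 zmin 240.0 perp mid -3.33 w 8.9 dir [0.69 0.72] off -1.18 med-tcp [-2.2 -2.5]
side 260 29 zmin 261.0 perp mid -3.56 w 8.8 dir [0.69 0.72] off -1.18 med-tcp [-2.6 -2.1]
[550.4  42.9 250.4] tipz 163.2
[549.7  46.2 250.8] tipz 163.6
t 14.23 p [549.7  46.2 250.8] rpy [ 3.141e+00 -2.000e-03  3.131e+00] F [-0.5  0.6 -1. ] T [ 0.08 -0.02  0.02] w 20.5 gf 59.1 j7 1.01
```

Still settling; measure again at rest.

Call:
{"name": "arm_command", "arguments": {"series": [0,0,0,0,0,0,0,0,0,0,0,0,0,0,0,0,0,0,0,0,0,0,0,0,0]}}

```text
clock: 14.65
eef_pos: [550.0, 48.8, 251.7]
tool_rot: [3.142, 0.0, 3.136]
force: [0.1, 0.9, -1.2]
width: 20.8
gripper_force: 59.1
```

```bash
python3 rod.py; python3 rod.py; python3 g.py
```

```text
side 160 18 zmin 167.0 perp mid -1.54 w 9.3 dir [0.69 0.73] off -1.17 med-tcp [-2.2  0.9]
side 180 33 zmin 180.0 perp mid -0.8 w 11.3 dir [0.69 0.73] off -1.17 med-tcp [-4.   1.6]
side 200 42 zmin 200.0 perp mid -0.98 w 11.4 dir [0.69 0.73] off -1.17 med-tcp [-3.7  1.6]
side 220 41 zmin 220.0 perp mid -1.3 w 11.3 dir [0.69 0.73] off -1.17 med-tcp [-3.6  2.1]
side 240 36 zmin 241.0 perp mid -1.54 w 11.0 dir [0.69 0.73] off -1.17 med-tcp [-3.5  2.1]
side 260 31 zmin 260.0 perp mid -0.86 w 8.8 dir [0.69 0.73] off -1.17 med-tcp [-3.8  3. ]
[550.1  48.6 251.7] tipz 164.5
[550.1  48.4 251.7] tipz 164.5
side 160 17 zmin 166.0 perp mid -1.36 w 9.2 dir [0.69 0.73] off -1.17 med-tcp [-2.7  0.7]
side 180 32 zmin 181.0 perp mid -1.57 w 9.3 dir [0.69 0.73] off -1.17 med-tcp [-3.2  1.1]
side 200 40 zmin 200.0 perp mid -0.83 w 11.3 dir [0.69 0.73] off -1.17 med-tcp [-3.   1.2]
side 220 42 zmin 221.0 perp mid -1.15 w 11.3 dir [0.69 0.73] off -1.17 med-tcp [-3.7  1.5]
side 240 42 zmin 240.0 perp mid -1.44 w 11.2 dir [0.69 0.73] off -1.17 med-tcp [-3.6  2. ]
side 260 28 zmin 261.0 perp mid -1.13 w 9.8 dir [0.69 0.73] off -1.17 med-tcp [-3.2  1.8]
[550.1  48.3 251.7] tipz 164.5
[550.2  48.1 251.6] tipz 164.4
t 14.85 p [550.2  48.1 251.6] rpy [-3.142  0.     3.135] F [-0.3  0.2 -1.2] T [ 0.02 -0.03  0.01] w 20.6 gf 59.1 j7 1.01
```

Call:
{"name": "arm_command", "arguments": {"series": [0,-0.2,0,1,0,0,-0.2,0,2,0,0,-0.2,0,2.6,0,0,-0.2,0,2.6,0,0,-0.2,0,2.6,0]}}

```text
clock: 15.27
eef_pos: [551.7, 47.9, 224.8]
tool_rot: [3.142, -0.002, 3.135]
force: [-0.5, -0.4, -0.6]
width: 20.8
gripper_force: 59.1
```

```bash
python3 rod.py|grep "\["|tail -3; python3 g.py 552.2 47.6 200 180
```

```text
side 240 20 zmin 241.0 perp mid -1.47 w 8.9 dir [0.69 0.73] off -1.17 med-tcp [-4.8  2.6]
[552.1  48.  225.3] tipz 138.1
[552.3  48.1 225.7] tipz 138.5
t 15.37 p [552.3  48.1 225.7] rpy [3.141 0.    3.135] F [ 0.1  1.2 -1.5] T [ 0.04 -0.03  0.05] w 20.8 gf 59.1 j7 0.99
shift cm [ 0.01 -0.05  2.57] turn -0.4
```

Call:
{"name": "arm_command", "arguments": {"series": [0,0,-0.05,0.4,0,0,0,-0.05,0.8,0,0,0,-0.05,1.2,0,0,0,-0.05,1.6,0,0,0,-0.05,2,0]}}

```text
clock: 15.78
eef_pos: [552.1, 47.4, 205.1]
tool_rot: [-3.142, -0.0, 3.135]
force: [0.6, 0.2, -2.5]
width: 20.9
gripper_force: 59.1
```

```bash
python3 g.py 552.2 47.6 200 180
```

```text
t 15.78 p [552.1  47.4 205.1] rpy [-3.142 -0.     3.135] F [ 0.6  0.2 -2.5] T [-0.03  0.01 -0.05] w 20.9 gf 59.1 j7 0.97
shift cm [-0.01  0.02  0.51] turn -0.4
```

Call:
{"name": "arm_command", "arguments": {"series": [0,0,0,1,0,0,0,0,2,0,0,0,0,3,0,0,0,0,4,0,0,0,0,4.8,0]}}

```text
clock: 16.2
eef_pos: [551.7, 47.3, 156.0]
tool_rot: [-3.141, -0.001, 3.135]
force: [-0.2, -0.2, -1.2]
width: 20.5
gripper_force: 59.1
```

Call:
{"name": "arm_command", "arguments": {"series": [0,0,0,0.2,0,0,0,0,0.4,0,0,0,0,0.6,0,0,0,0,0.8,0,0,0,0,1,0]}}

```text
clock: 16.62
eef_pos: [552.6, 47.6, 147.8]
tool_rot: [3.141, 0.001, 3.135]
force: [0.5, -0.3, -1.0]
width: 20.3
gripper_force: 59.1
```

```bash
python3 g.py 552.2 47.6 112 180
```

```text
t 16.62 p [552.6  47.6 147.8] rpy [3.141e+00 1.000e-03 3.135e+00] F [ 0.5 -0.3 -1. ] T [ 0.01 -0.02  0.  ] w 20.3 gf 59.1 j7 0.91
shift cm [0.04 0.   3.58] turn -0.4
```

Call:
{"name": "arm_command", "arguments": {"series": [0,0,0,0.2,0,0,0,0,0.4,0,0,0,0,0.6,0,0,0,0,0.8,0,0,0,0,0.8,0]}}

```text
clock: 17.03
eef_pos: [551.9, 47.3, 139.2]
tool_rot: [-3.141, -0.001, 3.135]
force: [0.5, -0.4, -0.9]
width: 20.9
gripper_force: 59.1
```

```bash
python3 g.py 552.2 47.6 112 180
```

```text
t 17.03 p [551.9  47.3 139.2] rpy [-3.141e+00 -1.000e-03  3.135e+00] F [ 0.5 -0.4 -0.9] T [0.01 0.03 0.01] w 20.9 gf 59.1 j7 0.9
shift cm [-0.03  0.03  2.72] turn -0.4
```

Call:
{"name": "arm_command", "arguments": {"series": [0,0,0,0.3,0,0,0,0,0.6,0,0,0,0,0.9,0,0,0,0,1.2,0,0,0,0,1.2,0]}}

```text
clock: 17.45
eef_pos: [551.7, 47.3, 126.9]
tool_rot: [-3.141, -0.001, 3.135]
force: [-0.2, 0.4, -1.9]
width: 20.4
gripper_force: 59.1
```

```bash
python3 g.py 552.2 47.6 112 180
```

```text
t 17.45 p [551.7  47.3 126.9] rpy [-3.141e+00 -1.000e-03  3.135e+00] F [-0.2  0.4 -1.9] T [ 0.05 -0.06  0.01] w 20.4 gf 59.1 j7 0.88
shift cm [-0.05  0.03  1.49] turn -0.4
```

Call:
{"name": "arm_command", "arguments": {"series": [0,0,0,0.4,0,0,0,0,0.8,0,0,0,0,1.2,0,0,0,0,1.5,0,0,0,0,1.5,0]}}

```text
clock: 17.87
eef_pos: [551.7, 47.3, 111.8]
tool_rot: [-3.141, -0.001, 3.135]
force: [-1.0, -0.3, -0.6]
width: 20.2
gripper_force: 59.1
```

Call:
{"name": "arm_command", "arguments": {"series": [0,0,0,0,0,0,0,0,0,0,0,0,0,0,0,0,0,0,0,0,0,0,0,0,0]}}

```text
clock: 18.28
eef_pos: [552.3, 47.4, 112.8]
tool_rot: [-3.142, 0.0, 3.135]
force: [-0.4, 0.5, -2.2]
width: 20.9
gripper_force: 59.1
```

```bash
python3 g.py; python3 - <<'E'
from h import *
im,d=viewer.get_image("side");P=cloud("side",d)
q=P[band(P,(551,47),58,98,108)];print("disc",np.median(q[:,2]))
u,v=proj("side",[551,47,140])[0].astype(int); cv2.imwrite("pics/s10.png",cv2.resize(im[v-40:v+40,u-50:u+50,::-1],None,fx=6,fy=6,interpolation=3))
print(u,v,proj("side",[[550,47,133],[550,47,143],[550,47,185]]).round(1).tolist())
E
python3 g.py
```

```text
t 18.28 p [552.3  47.4 112.8] rpy [-3.142  0.     3.135] F [-0.4  0.5 -2.2] T [-0.03 -0.    0.02] w 20.9 gf 59.1 j7 0.87
disc 102.96710399423615
309 226 [[310.1, 229.2], [310.1, 226.1], [309.8, 212.6]]
t 18.33 p [552.3  47.4 112.8] rpy [-3.142  0.     3.135] F [-0.1  0.9 -1.5] T [0.02 0.03 0.04] w 20.8 gf 59.1 j7 0.87
```

View pics/s10.png

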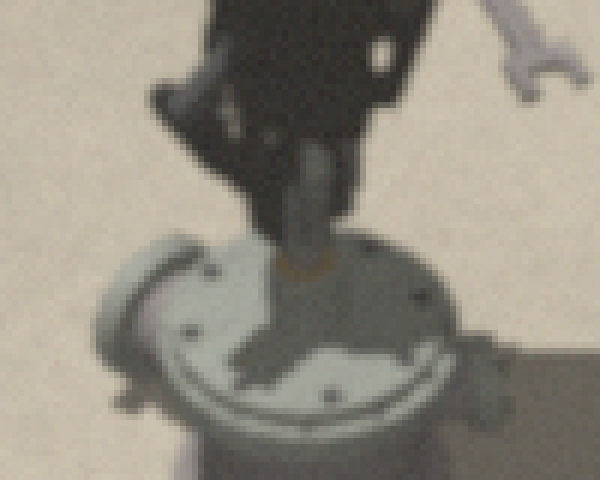

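The picture shows the knob's lower edge at crop (308,243) and the brass mouth at (305,262). The gap is about 10 mm, the cover is seated at 103.0, and contact forces are nil.

```bash
python3 -c "
from cell import workorder; print(workorder.finish_job())"
```

```text
the job is handed in; nothing more can be done
None
```

Job handed in at 18.3 s: the cover measured level and fully seated, and the gripper still holds the rod upright through the hub, its tip by arm height about 20 mm below the lower bushing (hidden from view) and its knob about 10 mm above the hub; the two spare tall rods had fallen over before the arm came near them, and I left them lying.

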